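# Ready the carver's lathe: pawl off, low to top gear

## Task

The flutes are cut and the lathe has to go back to turning. First throw the index pawl off the toothed wheel, right over on to its back stop, so that the spindle is free; then shift the gear lever from low (near left) through the H gate into top gear (far right), fully home: forward to neutral, across the neutral slot to the right, then forward, without running it into either of the other two gears on the way. Leave the chuck key, the gouge and the oil bottle beside it where they are.

Things in the scene. Friction and masses are not known exactly. Their poses are not given: they have to be found in the camera images.
- lathe: geared bench lathe, bolted down: green headstock 160 (x) x 260 (y), cover top at height 177; bed, tool rest, tailstock and the work to its right (-y). Origin on the table right under the middle of the gear gate; x axis points away from the operator (forward), y to the operator's left, z up. It stands anywhere, turned up to about 10 degrees.
- gate: gear gate on the headstock: raised 92 x 92 aluminium plate, top 195 above this origin (origin and axes as the lathe's). H slot: two legs 15.5 wide run fore and aft at y +16.5 (left) and -16.5 (right), joined at x 0 by the 18 wide neutral slot along y, corners rounded. Low gear: near left end; top gear: far right end; far left and near right: the other two gears.
- shift_knob (a point): centre of the black ball knob, 36 diameter, on the gear lever, a 12 mm rod. It pivots at height 110 under the gate's middle, knob 160 from the pivot (height 270 upright). In the lathe frame knob x = 160 sin(shift_fore), y = -160 sin(shift_cross) cos(shift_fore): gears lie about 39 fore or aft, 32 left or right. Play at the knob: 3 sideways in the legs, 6 fore and aft in neutral.
- shift_fore (a joint): gear lever's fore-aft angle, rad: 0 neutral, positive forward (away from the operator); +0.25 hard home in a forward gear, -0.25 in a near gear. Starts in low gear, -0.25 to -0.17. Takes about 3 N at the knob and stays where it is left.
- shift_cross (a joint): gear lever's sideways angle, rad: -0.2 left leg, +0.2 right leg (towards the chuck), stops at -0.21 and +0.21. Free to move across only in the neutral slot. Takes about 2.5 N at the knob and stays where it is left.
- pawl_pivot (a point): axis (along lathe y) of the index pawl, on a bracket at the left end of the headstock: lathe x 55, y 134, height 190; axes as the lathe's. The nose reaches 55 from it towards the operator and drops between the teeth of the index wheel (118 diameter, 12 thick, axis at height 125).
- pawl_knob (a point): centre of the steel weight ball, 30 diameter, on the pawl's thumb lever, a 9 mm rod; 80 from the pawl's axis. With the pawl in the wheel the lever stands up, leaning 30 degrees to the operator: ball 40 nearer and 69 higher than the pivot. Pushed away from the operator it swings over, lifting the nose.
- pawl (a joint): pawl angle, rad: 0 in the wheel; grows as the thumb lever is pushed forward; 1.85 on its back stop, thumb lever 14 degrees above level and pointing away from the operator. The ball's weight holds it in the wheel and, past about 0.7, drops it over on to the stop by itself. Takes about 1 N at the ball.
- gouge_c: carving gouge, brown handle 130 x 26, blade 90 long, lying loose before the headstock's left end. Origin under its ferrule
- oil_bottle: amber oil bottle, 54 diameter, 130 high, standing loose to the left of the lathe. Origin under its middle
- chuck_key: T-shaped steel chuck key, 79 long, bar 68 wide, 11 high, lying loose on the headstock cover to the right of the gate. Origin under its middle

How it is judged:
On the way, in this order (a step that is already met when the one before it is completed fails the run):
1. the pawl is thrown off on to its back stop while the lever still stands in low gear (value of joint pawl above 1.6 rad and value of joint shift_fore below -0.1 rad and value of joint shift_cross below -0.12 rad), for 0.2 s.
2. the lever is in neutral, across at the right (value of joint shift_fore between -0.09 and 0.12 rad and value of joint shift_cross above 0.13 rad), for 0.04 s.
3. the lever is forward in top gear, fully home (value of joint shift_fore above 0.19 rad and value of joint shift_cross above 0.15 rad), for 0.2 s.
At the end, for the whole second after the job is handed in: The pawl rests on its back stop (over 1.6 rad), the gear lever rests in the far right leg (shift_cross over 0.15 rad) and is fully home (shift_fore over 0.19 rad of 0.25, the knob within about 9 mm of its end), nothing moving; the chuck key, gouge and oil bottle lie within 30 mm of where they were (all of step 3 and value of joint pawl above 1.6 rad and velocity of joint shift_fore between -0.05 and 0.05 rad/s and velocity of joint shift_cross between -0.05 and 0.05 rad/s and velocity of joint pawl between -0.05 and 0.05 rad/s); the robot touches nothing.
It fails at once if the lever is run into one of the other two gears (far left or near right) ((value of joint shift_cross below 0 rad and value of joint shift_fore above 0.15 rad) or (value of joint shift_cross above 0 rad and value of joint shift_fore below -0.15 rad)).
It fails at once if the chuck key, the gouge or the oil bottle is moved by more than 30 mm (distance of any of gouge_c, oil_bottle, chuck_key from where it was at the start of the episode above 0.03 m).
It also fails if it takes over 64 s, if anything falls off the work surface, if the arm or the gripper's body presses on something with over 40 N, if the wrist force passes 120 N, or if a joint passes its speed limit or range.

## Robot

A 7-joint arm with a two-finger parallel gripper is mounted at the origin on the work surface. World frame = base frame: x ahead of the robot, y to its left, z up, the work surface at z = 0. Lengths are in m, angles in rad, forces in N, time in s.
With the tool pointing down it reaches from about 0.4 to 0.85 m from the base axis. Payload 10.4 kg.
Tool frame: the origin (TCP) lies on the centre line of the jaws, within the pads' length; the fingertips stand 11 mm ahead of it and the grasp point (between the pads) lies 8 mm behind it; z points along the fingers, y is the line along which they close (so a half turn about z gives the same grasp; the last joint's range is limited). The gripper opens to 87 mm and grips with 3 to 60 N. Pads are 19 mm wide; open, the fingers measure 117 mm over their backs; the gripper's body (75 mm by 190 mm) begins 51 mm behind the grasp point.
Start: joints at [1.241, 0.332, -0.065, 1.46, 0.022, 1.35, -0.088], TCP at [0.189, -0.596, 0.234] pointing down, gripper open.
Joint ranges: [-2.6, 2.6], [-0.5, 2.12], [-1.47, 1.34], [0.16, 2.42], [-1.27, 4.41], [0.06, 2.06], [-2.6, 2.6]. Speed limits (rad/s): [2.22, 2.22, 2.79, 2.79, 3.14, 3.14, 3.14].

## Interface

Orientations are given as a unit quaternion [x, y, z, w].
In Python, from bench import r gives the robot as it stands.
- The arm moves only by the shell command python3 -m pendant 'ROWS' [OPENING] [FORCE]. ROWS is JSON, a list of rows, each a list of 4 numbers: the shift along the tool's x, y, z in m, then the turn about the tool's z in rad. A call has 1 to 8 rows; each row shifts and turns the commanded pose from where the row before left it, along the tool's axes as they then stand; what a row does not reach is not made up. A row lasts 1/12 s, in which the tool goes at most 41.7 mm and 7.16 degrees, less where a joint would pass 70% of its speed; a pose out of reach is approached as far as the arm can. A call with a gripper value outside its range is refused whole. OPENING is the opening, from 0 (shut) to 1 (fully open), set as the call begins (- or left out, the last holds). The fingers move at their own pace and stop on an object; FORCE is the grip in N (left out, the last holds). Time passes only in rows, so rows that do not move let the fingers close. It gives the time, the measured TCP pose, the force, the opening and the grip force at its end, in the units of the state.
- r.read_state(): the state, without advancing time (a new reading comes with each control period).
- r.camera(name): name is "scene" or "top"; returns a dict with "img" (480x640x3 uint8, red, green, blue), "camera_matrix" (3x3 intrinsics, pixels), "xyz" and "attitude" of the camera in the world. Camera axes: x right, y down, z forward; pixel columns grow to the right and rows downward; lengths in m; the calibration is good to about 2 mm. A picture is of the moment at which its call begins. There is no depth.
- r.close_job(): hands the job in; it is judged then, once.
Trained networks look in the newest picture that a camera, given by its name, has taken for a name from the list of things; names that differ only in an ending like _2 or _b are one class to them, and where a whole thing is asked for, a point or a joint stands for the part that bears it (a point fixed in the world has none). Each returns a list of dicts, best first, with "score" (0 to 1); they miss things now and then, are a little off and sometimes report something else, mostly with a low value. They report only what shows in the picture. A call takes as long as a camera call.
- r.outline_of(thing, camera): "mask" (480x640 bool, what is visible of it) and "bbox" ([centre column, centre row, width, height] in pixels, round what is visible of it).
The state is a dict: "time": time; "joint_positions": joint angles; "joint_vel": joint speeds; "joint_torque": joint torques, N m; "ee_pos": TCP position; "eef_rot": TCP orientation; "ft_force": force on the tool from outside, world axes, zero at the start; "torque": the same for the moment, N m; "width": finger opening in m; "grip_force": force on a finger pad.
Only numpy, scipy, OpenCV 4.12 (cv2) and the standard library are available. Lean on these libraries where they do the work, as an engineer would, in place of code of your own. Each camera call takes 0.05 s, during which the arm holds its last target. There are 200 camera calls.

## Working session

There is one attempt and no reset: what is moved stays moved. The work goes in short steps, Python scripts to look and compute and a shell command to move; the robot and the scene stay as the last step left them, time stands still between calls to the robot, and variables do not carry over. Pictures are saved under pics/ and viewed, at most 10 in all, crops included, and the job is handed in when it is done.

```bash
mkdir -p pics
cat > h.py <<'E'
import numpy as np,cv2
from bench import r
from scipy.spatial.transform import Rotation as R
def cam(n):
    c=r.camera(n); return c
def pose(c):
    a=np.array(c["attitude"]); 
    return (a if a.shape==(3,3) else R.from_quat(a).as_matrix()), np.array(c["xyz"]), np.array(c["camera_matrix"])
def ray(c,u,v):
    A,p,K=pose(c); d=A@np.linalg.inv(K)@np.array([u,v,1.]); return p,d/np.linalg.norm(d)
def tri(rs):
    M=sum(np.eye(3)-np.outer(d,d) for p,d in rs); b=sum((np.eye(3)-np.outer(d,d))@p for p,d in rs)
    return np.linalg.solve(M,b)
def proj(c,P):
    A,p,K=pose(c); q=K@(A.T@(np.array(P)-p)); return q[:2]/q[2]
E
python3 - <<'E'
from h import *
s=r.read_state();print(s["ee_pos"],s["eef_rot"],s["time"])
C={n:cam(n) for n in("scene","top")}
for n in C:
    cv2.imwrite(f"pics/{n}0.png",C[n]["img"][:,:,::-1]); print(n,C[n]["xyz"],C[n]["attitude"])
    for t in("shift_knob","pawl_knob","gate","lathe","gouge_c","oil_bottle","chuck_key"):
        for o in r.outline_of(t,n)[:2]: 
            m=np.argwhere(o["mask"]).mean(0)[::-1]; print(n,t,round(o["score"],2),np.round(o["bbox"],1),m.round(1))
E
```

```text
[ 0.18860506 -0.5954684   0.23273693] [ 9.88259876e-01  1.52780504e-01 -1.59936375e-04 -7.14360135e-04] 0.0
scene [0.83296752 0.03136285 0.88518712] [ 0.80173748  0.54205701 -0.13767393 -0.2108011 ]
scene pawl_knob 0.56 [346.4 247.2  25.5  60.1] [344.6 242.2]
scene gate 0.69 [258.6 286.8  81.5  72.7] [257.8 285.4]
scene lathe 0.72 [198.4 347.5 396.5 264. ] [222.1 354.5]
scene lathe 0.19 [346.6 216.2  32.4  87.7] [347.4 220.1]
scene gouge_c 0.62 [346.8 216.8  29.6  87.6] [347.4 220.1]
scene gouge_c 0.33 [189.  319.1  46.4  51. ] [192.7 316.6]
scene oil_bottle 0.79 [446.5 276.9  36.7  47.9] [447.3 278.4]
scene oil_bottle 0.19 [198.8 348.9 397.5 262.2] [222.8 354.3]
scene chuck_key 0.78 [187.7 318.6  51.2  54.9] [192.4 315.8]
top [0.28663552 0.18438984 1.030856  ] [-0.70002736  0.7076824  -0.06753242  0.06772512]
top shift_knob 0.74 [381.4 216.9  19.5  23.9] [382.4 218.1]
top pawl_knob 0.81 [314.2 201.4  18.2  39.1] [312.4 198.8]
top gate 0.81 [392.2 206.7  60.1  64.2] [393.5 202.8]
top lathe 0.69 [471.6 192.9 336.9 175.4] [437.9 195. ]
top gouge_c 0.92 [277.6 306.6  31.  113.3] [276.4 293.8]
top oil_bottle 0.72 [219.9 198.4  35.1  36.9] [220.1 197.8]
top chuck_key 0.82 [456.7 194.4  39.   51. ] [451.9 198.5]
```

View pics/scene0.png

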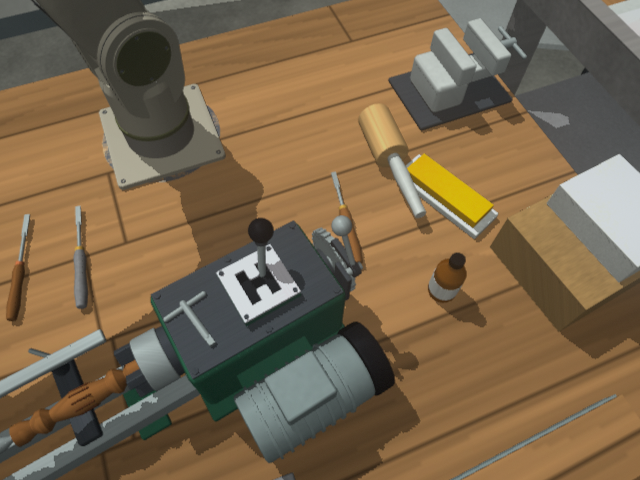

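View pics/top0.png

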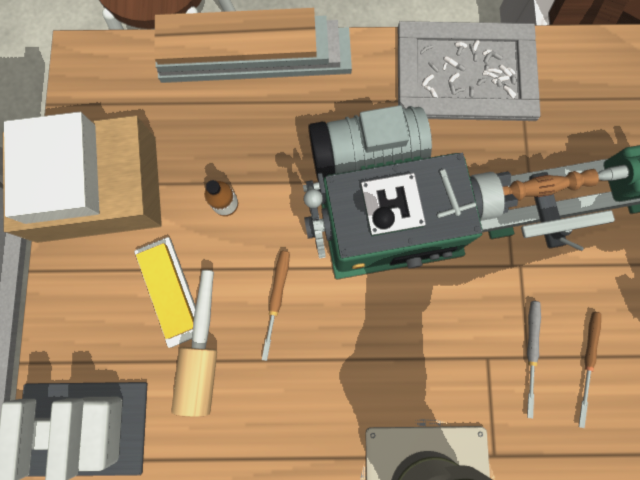

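The scene view shows the gear ball at about (261,231) and the pawl ball at (342,226). The top view shows them at (382,217) and (314,199). The bottle is left of the lathe and the gouge lies before its left end, clear of both knobs.

Run:
```python
from h import *
C={n:cam(n) for n in("scene","top")}
print("shift",tri([ray(C["scene"],261,231),ray(C["top"],382.3,217.3)]))
print("pawl",tri([ray(C["scene"],342,225.5),ray(C["top"],314,199.3)]))
for n in C:
    o=r.outline_of("gate",n)[0]; g=C[n]["img"].min(2)
    m=((g>120)&cv2.dilate(o["mask"].astype(np.uint8),np.ones((7,7))).astype(bool)).astype(np.uint8)
    cs,_=cv2.findContours(m,0,2); c=max(cs,key=cv2.contourArea); 
    P=[]
    for u,v in cv2.convexHull(c)[:,0]:
        p,d=ray(C[n],u,v); P.append((p+d*(0.195-p[2])/d[2])[:2])
    print(n,cv2.minAreaRect((np.array(P)*1000).astype(np.float32)))
print("bottle",[ (lambda p,d:p+d*(0.06-p[2])/d[2])(*ray(C["top"],222,200)) ])
print(r.read_state()["eef_rot"])
```

```text
shift [0.46947483 0.09755145 0.26201238]
pawl [0.50111279 0.20570743 0.25882219]
scene ((509.1030578613281, 71.26561737060547), (93.17488861083984, 92.44303131103516), 9.728235244750977)
top ((510.2967529296875, 71.82597351074219), (94.23998260498047, 94.14553833007812), 9.754125595092773)
bottle [array([0.55646466, 0.39209259, 0.06      ])]
[9.88256636e-01 1.52803209e-01 1.44128520e-05 1.46112464e-05]
```

Both views agree with the geometry: lathe origin ≈ (0.5097, 0.0715), yaw 9.7°, and the pawl ball sits where that predicts. Next I lift, align the tool with the lathe and close the fingers.

```bash
cat >> h.py <<'E'
O=np.array([.5097,.0715]); Y=np.radians(9.7); RL=np.array([[np.cos(Y),np.sin(Y)],[-np.sin(Y),np.cos(Y)]])
def lat(p): return np.r_[RL@(np.array(p)[:2]-O),p[2]]
def st():
    s=r.read_state(); x=R.from_quat(s["eef_rot"]).as_matrix()
    print("t",round(s["time"],2),"lathe",(lat(s["ee_pos"])*1000).round(1),"yawerr",round(np.degrees(np.arctan2(x[1,0],x[0,0])-Y),2),"F",np.r_[RL@s["ft_force"][:2],s["ft_force"][2]].round(1))
E
python3 -m pendant '[[0,0,-0.04,0.07],[0,0,-0.04,0.068],[0,0,-0.04,0],[0.04,0,0,0],[0.04,0,0,0],[0.04,0,0,0],[0.04,0,0,0],[0.04,0,0,0]]' 0 20
python3 -m pendant '[[0.02,-0.036,0,0],[0.02,-0.036,0,0],[0.02,-0.036,0,0],[0.02,-0.036,0,0],[0,-0.04,0,0],[0,-0.04,0,0],[0,-0.04,0,0],[0,-0.04,0,0]]'
python3 -c "from h import *;st()"
```

```text
time: 1.67
ee_pos: [0.3876, -0.5617, 0.3538]
eef_rot: [0.996, 0.084, 0.0, 0.0]
ft_force: [0.1, -1.4, 0.4]
width: 0.0418
grip_force: 0.0
time: 2.33
ee_pos: [0.4131, -0.2472, 0.3535]
eef_rot: [0.996, 0.084, 0.0, 0.0]
ft_force: [0.8, 0.7, -0.4]
width: 0.0007
grip_force: 0.0
t 2.33 lathe [-148.9 -297.9  353.5] yawerr -0.02 F [ 0.9  0.5 -0.4]
```

```bash
python3 -m pendant '[[0,-0.04,0,0],[0,-0.04,0,0],[0,-0.04,0,0],[0,-0.04,0,0],[0,-0.04,0,0],[0,-0.04,0,0],[0,-0.04,0,0],[0,-0.04,0,0]]' >/dev/null
python3 -m pendant '[[0.02,-0.03,0,0],[0.02,-0.03,0,0],[0.03,-0.02,0,0],[0.03,-0.02,0,0],[0.01,0,0,0],[0,0,0,0]]'
python3 - <<'E'
from h import *;st()
c=cam("scene");cv2.imwrite("pics/s1.png",c["img"][:,:,::-1])
E
```

```text
time: 3.5
ee_pos: [0.4529, 0.1843, 0.3527]
eef_rot: [0.996, 0.085, -0.001, -0.001]
ft_force: [-0.8, 0.2, 0.3]
width: 0.0004
grip_force: 0.0
t 3.5 lathe [-37.  120.7 352.7] yawerr 0.06 F [-0.8  0.3  0.3]
```

View pics/s1.png

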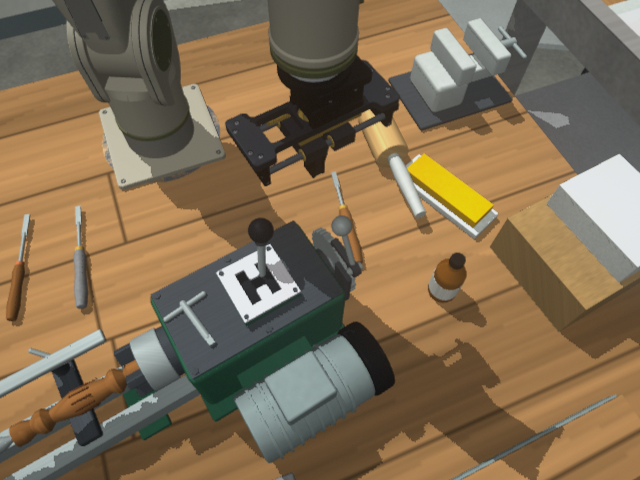

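The fingers hang closed at about (315,165), nearer the operator than the pawl ball at (342,226). Both knobs are untouched. Next I lower and push.

```bash
python3 -m pendant '[[0,-0.013,0.03,0],[0,0,0.032,0],[0,0,0.032,0],[0,0,0,0]]' 
python3 -c "from h import *;st()"
python3 -m pendant '[[0.015,0,0,0],[0.015,0,0,0],[0.012,0,0,0],[0.012,0,0,0],[0.012,0,0,0],[0.012,0,0,0]]'
python3 -c "from h import *;st()"
python3 -m pendant '[[0.012,0,0,0],[0.012,0,0,0],[0.01,0,0,0],[0,0,0,0],[0,0,0,0]]'
python3 - <<'E'
from h import *;st()
c=cam("scene");cv2.imwrite("pics/s2.png",c["img"][:,:,::-1])
E
```

```text
time: 3.88
ee_pos: [0.4465, 0.194, 0.2549]
eef_rot: [0.996, 0.084, -0.003, 0.002]
ft_force: [-0.5, -1.2, -1.0]
width: 0.0002
grip_force: 0.0
t 3.88 lathe [-41.7 131.4 254.9] yawerr -0.07 F [-0.7 -1.1 -1. ]
time: 4.38
ee_pos: [0.527, 0.2086, 0.2619]
eef_rot: [0.996, 0.084, 0.001, 0.0]
ft_force: [-0.9, 0.6, 0.2]
width: 0.0004
grip_force: 0.2
t 4.38 lathe [ 40.1 132.2 261.9] yawerr -0.1 F [-0.7  0.8  0.2]
time: 4.8
ee_pos: [0.5599, 0.2145, 0.2611]
eef_rot: [0.996, 0.084, 0.0, 0.0]
ft_force: [-1.0, 1.0, -0.2]
width: 0.0002
grip_force: 0.0
t 4.8 lathe [ 73.6 132.5 261.1] yawerr -0.08 F [-0.8  1.1 -0.2]
```

View pics/s2.png

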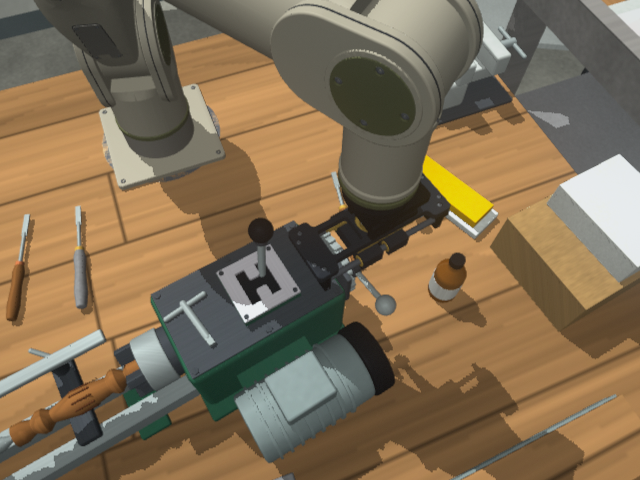

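The pawl ball now hangs over at about (386,304), on its back stop. The gear lever still stands in low at (261,231). Next I lift and go over the gear ball with the jaws open.

```bash
python3 -m pendant '[[0,0,-0.03,0],[0,0,-0.03,0],[0,0,-0.03,0],[-0.03,0.025,0,0],[-0.03,0.025,0,0],[-0.025,0.025,0,0],[-0.025,0.025,0,0],[0,0,0,0]]' 1 15
python3 - <<'E'
from h import *
C={n:cam(n) for n in("scene","top")};st()
for n in C:
    for o in r.outline_of("shift_knob",n)[:1]: print(n,o["score"],o["bbox"])
cv2.imwrite("pics/s3.png",C["scene"]["img"][150:350,150:450,::-1].repeat(2,0).repeat(2,1))
E
```

```text
time: 5.52
ee_pos: [0.4655, 0.0927, 0.3506]
eef_rot: [0.997, 0.081, 0.001, 0.003]
ft_force: [1.0, -0.7, -0.5]
width: 0.0459
grip_force: 0.0
t 5.62 lathe [-37.4  32.  350.5] yawerr -0.22 F [0.1 0.2 0.3]
scene 0.74 [261.9, 244.6, 23.9, 56.8]
top 0.68 [385.9, 216.5, 20.1, 23.0]
```

View pics/s3.png

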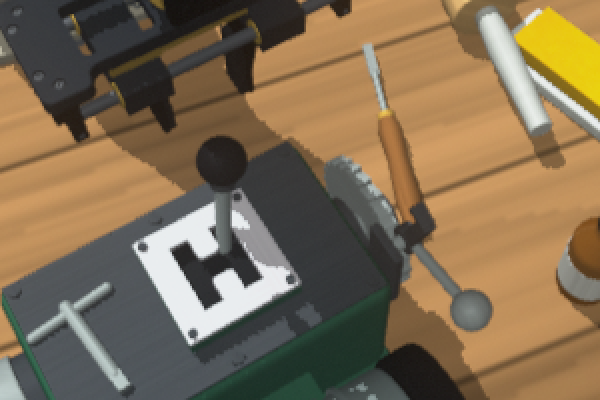

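The gear ball at (261,231) is clear, still in low gear, and the jaws are opening above it. The pawl rests on its stop. Next I finish opening, then descend and grip.

```bash
python3 -m pendant '[[0,0,0,0],[0,0,0,0],[0,0,0,0],[0,0,0,0],[0,0,0,0],[0,0,0,0],[0,0,0,0],[0,0,0,0]]' | grep width
python3 -m pendant '[[0.001,0,0.03,0],[0,0,0.03,0],[0,0,0.02,0],[0,0,0.0135,0],[0,0,0,0],[0,0,0,0]]' 
python3 -c "from h import *;st()"
python3 -m pendant '[[0,0,0,0],[0,0,0,0],[0,0,0,0],[0,0,0,0],[0,0,0,0],[0,0,0,0],[0,0,0,0],[0,0,0,0]]' 0.3 15
python3 -c "from h import *;st()"
```

```text
width: 0.0868
time: 6.88
ee_pos: [0.469, 0.0981, 0.2561]
eef_rot: [0.996, 0.084, -0.0, -0.0]
ft_force: [0.1, -0.4, 0.6]
width: 0.0869
grip_force: 0.0
t 6.88 lathe [-35.6  33.1 256.1] yawerr -0.03 F [ 0.1 -0.4  0.6]
time: 7.55
ee_pos: [0.4692, 0.0981, 0.2561]
eef_rot: [0.996, 0.084, 0.0, 0.0]
ft_force: [0.8, 0.2, 0.5]
width: 0.0414
grip_force: 0.0
t 7.55 lathe [-35.4  33.1 256.1] yawerr -0.03 F [0.8 0.  0.5]
```

```bash
python3 -m pendant '[[0,0,0,0],[0,0,0,0],[0,0,0,0],[0,0,0,0]]' | tail -3
python3 -c "from h import *;st()"
python3 -m pendant '[[0.006,0,0,0],[0.006,0,0,0],[0.006,0,0,0],[0.006,0,0,0],[0.006,0,0,0],[0.006,0,0,0],[0,0,0,0],[0,0,0,0]]' |tail -3
python3 - <<'E'
from h import *
C={n:cam(n) for n in("scene","top")};st()
for n in C:
    for o in r.outline_of("shift_knob",n)[:1]: print(n,o["score"],o["bbox"])
cv2.imwrite("pics/s4.png",np.hstack([C["scene"]["img"][150:350,150:350,::-1],C["top"]["img"][120:320,290:490,::-1]]).repeat(2,0).repeat(2,1))
E
```

```text
ft_force: [-0.6, -0.4, -0.1]
width: 0.0348
grip_force: 15.0
t 7.88 lathe [-35.5  33.  256. ] yawerr -0.03 F [-0.7 -0.3 -0.1]
ft_force: [-2.2, 0.9, 14.9]
width: 0.035
grip_force: 15.1
t 8.65 lathe [  2.   34.1 258.1] yawerr 0.01 F [-1.9  2.1 14.8]
scene 0.61 [277.0, 261.0, 22.3, 50.4]
```

View pics/s4.png

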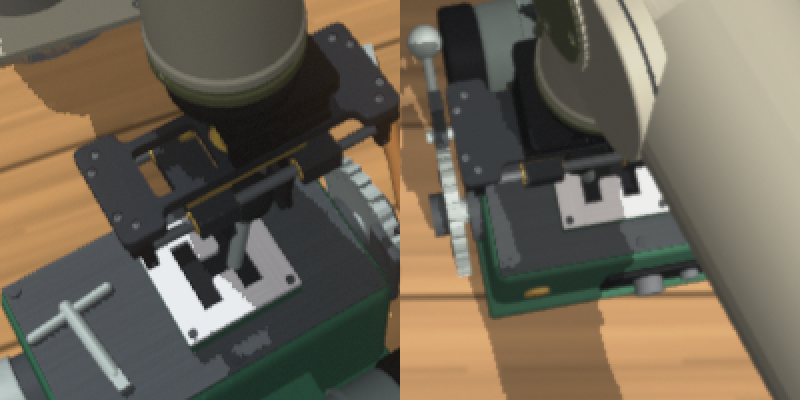

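The knob has moved with the grip to about (277,235), near neutral. The upward reaction comes from the knob's arc, so I raise the hand a little and cross.

```bash
python3 -m pendant '[[-0.001,0,-0.005,0],[0,0,0,0],[0,0.006,-0.001,0],[0,0.006,-0.001,0],[0,0.006,0,0],[0,0,0,0]]' |tail -3
python3 -c "from h import *;st()"
```

```text
ft_force: [-0.5, 2.3, 4.2]
width: 0.0348
grip_force: 15.0
t 9.25 lathe [  0.3  14.3 264.2] yawerr -0.09 F [-0.1  2.4  4.2]
```

```bash
python3 -m pendant '[[0,0.008,0,0],[0,0.008,0,0],[0,0.008,0,0],[0,0.008,0.001,0],[0,0.008,0.001,0],[0,0.006,0,0],[0,0,0,0],[0,0,0,0]]' |tail -3
python3 - <<'E'
from h import *
c=cam("scene");st()
cv2.imwrite("pics/s5.png",c["img"][150:350,150:400,::-1].repeat(3,0).repeat(3,1))
E
```

```text
ft_force: [0.9, -1.7, 3.1]
width: 0.0349
grip_force: 15.0
t 9.97 lathe [ -0.5 -32.2 261.1] yawerr -0.11 F [ 0.1 -2.5  4.4]
```

View pics/s5.png

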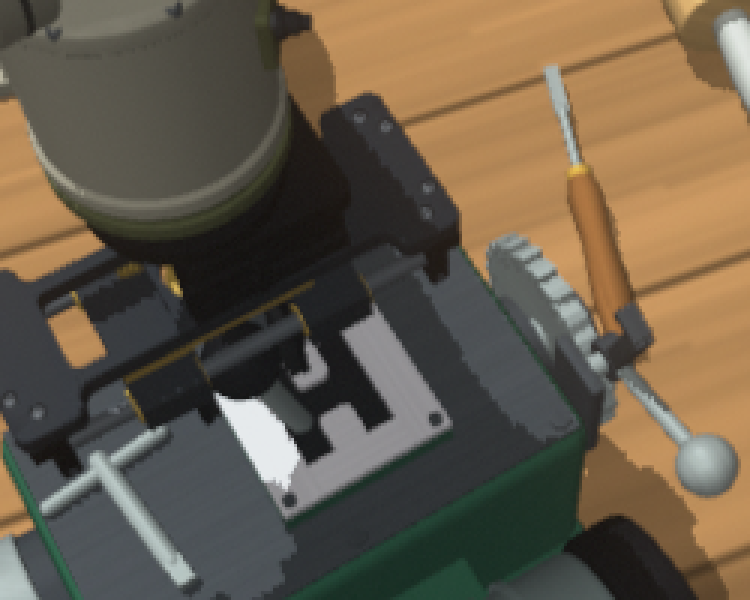

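The rod now stands in the neutral slot at the right leg, about (295,410) in the crop. Next I push it forward home.

```bash
python3 -m pendant '[[0.006,0,0,0],[0.006,0,0,0],[0.007,0,0.001,0],[0.007,0,0.001,0],[0.008,0,0.001,0],[0.007,0,0.002,0],[0.003,0,0,0],[0,0,0,0]]' |tail -3
python3 - <<'E'
from h import *
st()
E
```

```text
ft_force: [-6.4, -3.9, 6.4]
width: 0.035
grip_force: 15.0
t 10.63 lathe [ 43.7 -30.8 255.5] yawerr -0.01 F [-6.9 -2.8  6.4]
```

Fx is −6.9 N, so the lever is on its end stop. I release and rise, opening only partway so the fingers stay clear of the surroundings.

```bash
python3 -m pendant '[[0,0,0,0],[0,0,0,0],[0,0,0,0],[0,0,0,0],[0,0,0,0]]' 0.75 | tail -2
python3 -m pendant '[[0,0,-0.02,0],[0,0,-0.03,0],[0,0,-0.04,0],[-0.04,0,-0.02,0],[-0.04,0,0,0],[-0.04,0,0,0],[-0.04,0,0,0],[-0.04,0,0,0]]' >/dev/null
python3 -m pendant '[[-0.02,0,0,0],[0,0,0,0],[0,0,0,0],[0,0,0,0]]' |tail -2
python3 - <<'E'
from h import *
C={n:cam(n) for n in("scene","top")};st()
for n in C:
    for o in r.outline_of("shift_knob",n)[:1]: print(n,o["score"],o["bbox"])
    for t in("gouge_c","oil_bottle","chuck_key"):
        for o in r.outline_of(t,n)[:1]: print(n,t,np.round(o["bbox"],1))
z=.11+.16*np.cos(.25)*np.cos(.2)
for f in(.19,.25):
    p=RL.T@np.array([.16*np.sin(f),-.16*np.sin(.2)*np.cos(f)])+O
    print(f,[proj(C[n],np.r_[p,z]).round(1) for n in C])
cv2.imwrite("pics/s6.png",C["scene"]["img"][150:350,150:400,::-1].repeat(3,0).repeat(3,1))
E
```

```text
width: 0.0601
grip_force: 0.0
width: 0.0656
grip_force: 0.0
t 12.15 lathe [-173.1  -30.7  364.5] yawerr 0.03 F [ 0.3  0.2 -0.4]
scene 0.75 [247.4, 294.6, 25.5, 25.7]
scene gouge_c [345.8 215.9  35.6  86.9]
scene oil_bottle [448.1 275.6  39.5  49.1]
scene chuck_key [188.4 317.2  50.4  52.5]
top 0.82 [409.6, 176.8, 28.0, 45.4]
top gouge_c [276.4 305.2  32.  110.6]
top oil_bottle [221.4 196.7  34.   37.6]
top chuck_key [457.8 194.1  43.7  47.6]
0.19 [array([242.9, 289.4]), array([413.9, 170.9])]
0.25 [array([246.5, 294.9]), array([412.4, 165.4])]
```

View pics/s6.png

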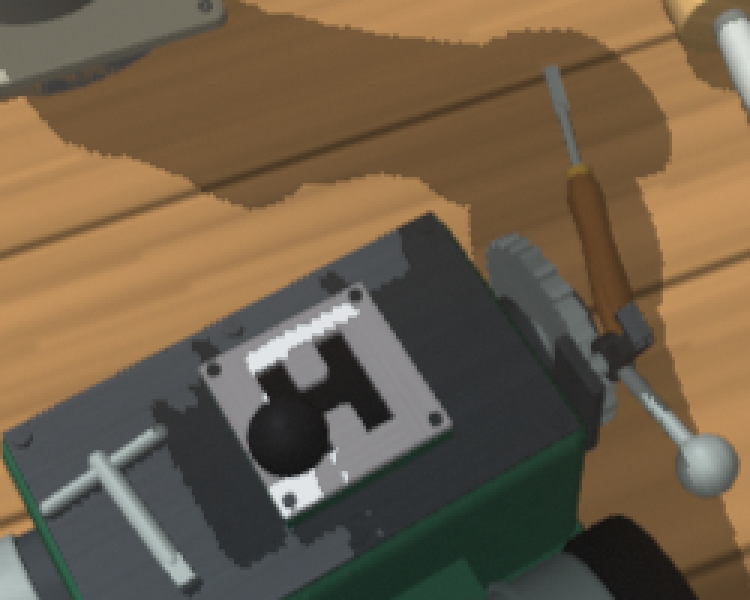

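The gear ball is at (247,294.6), which matches the 0.25 rad prediction of (246.5,294.9). The pawl is on its stop and the loose things have not moved, so I hand in.

```bash
python3 -c "from bench import r;print(r.close_job())"
```

```text
the job is handed in; nothing more can be done
None
```

The pawl is over on its back stop, the gear lever is fully home in top gear (far right), and the chuck key, gouge and oil bottle were left where they were; the job was handed in at about 12 s of the 64 s allowed, and no verdict came back.

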